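# Latch a relay module into its test socket and start the test

## Robot

A 6-joint arm with a two-finger parallel gripper is mounted at the origin on a cart in front of the work surface, level with it; the furniture and walls round the work are solid. World frame = base frame: x ahead of the robot, y to its left, z up, the work surface at z = 0. Lengths are in m, angles in rad, forces in N, time in s.
With the tool pointing down it reaches from about 0.35 to 0.775 m from the base axis. Payload 7.3 kg.
Tool frame: the origin (TCP) lies at the centre of the arm's flange, where the gripper is bolted on; the fingertips stand 178 mm ahead of it and the grasp point (between the pads) lies 159 mm ahead of it; z points along the fingers, y is the line along which they close (so a half turn about z gives the same grasp; the last joint's range is limited). The gripper opens to 92 mm and grips with 3 to 60 N. Pads are 19 mm wide; open, the fingers measure 130 mm over their backs; the gripper's body (75 mm by 190 mm) begins 47 mm behind the grasp point.
Start: joints at [1.138, 0.342, 1.524, -0, 1.275, -0.146], TCP at [0.148, 0.504, 0.405] pointing down, gripper open.
Joint ranges: [-2.53, 2.53], [-0.77, 2.02], [0.04, 2.7], [-1, 4.14], [0.28, 2.66], [-3.11, 3.11]. Speed limits (rad/s): [2.57, 2.57, 3.14, 3.14, 3.14, 3.14].

## Interface

Orientations are given as [roll, pitch, yaw] about the fixed x, y, z axes, in that order (R = Rz(yaw) Ry(pitch) Rx(roll)).
In Python, from cell import robot gives the robot as it stands.
- The arm moves only by the shell command python3 -m pendant [OPENING] [FORCE], which reads ROWS from standard input. ROWS is a JSON list of rows, 1 to 8 of them, each written [[dx, dy, dz], [rx, ry, rz]]: dx, dy, dz in normalised numbers (1 is 300 mm), then a rotation vector rx, ry, rz in a scale on which 1.0 is 180 degrees; each row shifts and turns the commanded pose from where the row before left it, along the tool's axes as they then stand; what a row does not reach is not made up. A row lasts 1/12 s, in which the tool goes at most 0.0417 m and 0.125 rad, less where a joint would pass 70% of its speed; a pose out of reach is approached as far as the arm can. OPENING is the finger opening in m, set as the command begins (- or left out keeps the last). The fingers move at their own pace and stop on an object; FORCE is the grip in N (left out, the last holds). Time passes only in rows, so rows that do not move let the fingers close. It prints the time, the measured TCP pose, the force, the opening and the grip force at its end. Shift and turn numbers lie between -1 and 1, and a call with a number outside is refused. Input that does not fit is refused with a message, and nothing moves.
- robot.observe(): the state, without advancing time (a new reading comes with each control period).
- robot.read_camera(name): name is "scene" or "top" or "wrist"; returns a dict with "image" (384x512x3 uint8, red, green, blue), "fx", "fy", "cx", "cy" (pixels), "k1" (the pictures are not rectified: a ray, as slopes to the right and down, at radius r is drawn at 1 + k1 r^2 times it, then the intrinsics apply), "pose" (4x4, takes a point from camera to world coordinates). Camera axes: x right, y down, z forward; pixel columns grow to the right and rows downward; lengths in m; the calibration is good to about 2 mm. A picture is of the moment at which its call begins. There is no depth.
- robot.hand_in(): hands the job in; it is judged then, once.
The state is a dict: "time": time; "qpos": joint angles; "qvel": joint speeds; "joint_efforts": joint torques, N m; "tool_pos": TCP position; "tool_rot": TCP orientation; "contact_force": force on the tool from outside, world axes, zero at the start; "torque": the same for the moment, N m; "opening": finger opening in m; "grip_force": force on a finger pad.
Only numpy, scipy, OpenCV 4.12 (cv2) and the standard library are available. Lean on these libraries where they do the work, as an engineer would, in place of code of your own. Each camera call takes 0.05 s, during which the arm holds its last target. There are 200 camera calls.

## Task

Slide the black relay module along the deck of the grey test fixture, between the guide rails, until it drops into the rectangular socket (slide it, do not pick it up), then press it down, firmly but without forcing it against the stop, until it latches and stays flush with the deck. Then start the test by pressing the three keys of the fixture all the way down, one at a time: first the round one, then the square one, last the long bar. Leave the other things on the bench where they are.

Things in the scene. Friction and masses are not known exactly. Their poses are not given: they have to be found in the camera images.
- fixture: grey test fixture fixed on the bench, flat deck 40 mm above its origin, which lies at its underside below the socket's centre, 0 to 12 mm above the bench (levelling feet); local +y is the slide direction, local +x away from the robot. The deck lane is 100 mm wide, from local y = -0.180 (loading end) to +0.048; keys on the front ledge, row centred at local (-0.058, 0).
- rail_mouth (a point): middle of the lane at deck level where the two aluminium guide rails (8 mm high) begin, local y = -0.115 of the fixture. There 86 mm lie between them; they close in to 49 mm at local y = -0.060, then run parallel and end at y = -0.034, at the socket's near edge.
- socket (a point): centre of the socket's mouth at deck level, axes as the fixture: a recess 48 mm (local x) by 69 mm (local y). Two bevelled spring pawls in its long walls snap into the module's grooves when its top is flush with the deck and hold it; pressing it past them takes 10 to 14 N at the end, and it can go 1.5 mm deeper than flush. Not latched, it comes back up to 17 mm proud.
- carrier (a joint): travel of the white spring-borne contact carrier that is the socket's floor: at 0 it stands 9 mm below the deck and pushes up with 7 N; 0.0170 with the module latched (12 N); hard stop at 0.0185 m; the module must not be pushed with more than 45 N
- module: black relay module, 46 mm (local x) by 66 mm (local y) by 26 mm tall, 0.08 to 0.17 kg, rounded lower edges, a groove along each long side. Origin at the centre of its underside. Starts loose on the loading end of the deck, roughly along the lane. Pushed along, it tips nose-down into the socket when half over the edge; its heel drops in last and may need pressing.
- module_top (a point): centre of the module's top face, 26 mm above its origin, axes as the module; when seated it lies at the point socket
- round_top (a point): round key, grey, 22 mm diameter. Its top stands 8 mm over its black 39x39 mm base block (base top 2 mm, cap top 10 mm above the deck). Origin at the centre of the cap's top. One of three in a row 44 mm apart, in varying order. Spring: starts to give at 3 N, fully down (5 mm travel) at 5 N, then a hard stop; comes back up when released.
- square_top (a point): square key, grey, 22x22 mm. Its top stands 8 mm over its black 39x39 mm base block (base top 2 mm, cap top 10 mm above the deck). Origin at the centre of the cap's top. One of three in a row 44 mm apart, in varying order. Spring: starts to give at 3 N, fully down (5 mm travel) at 5 N, then a hard stop; comes back up when released.
- bar_top (a point): long bar key, grey, 10 mm (local x) by 34 mm (local y). Its top stands 8 mm over its black 39x39 mm base block (base top 2 mm, cap top 10 mm above the deck). Origin at the centre of the cap's top. One of three in a row 44 mm apart, in varying order. Spring: starts to give at 3 N, fully down (5 mm travel) at 5 N, then a hard stop; comes back up when released.
- key_round (a joint): travel of the round key: 0 up, 0.005 m fully down
- key_square (a joint): travel of the square key: 0 up, 0.005 m fully down
- key_bar (a joint): travel of the bar key: 0 up, 0.005 m fully down
- transformer: small grey transformer with a yellow coil, 53x50x40 mm, loose on the bench; leave alone
- heatsink: finned aluminium heatsink, 30x45x26 mm, loose on the bench; leave alone
- capacitor_1: upright capacitor can, 22 mm diameter, 28 mm tall, loose on the bench; leave alone
- capacitor_3: upright capacitor can, 25 mm diameter, 32 mm tall, loose on the bench; leave alone
- rosin_tin: round tin, 58 mm diameter, 24 mm tall, loose on the bench; leave alone
Mind the look-alikes: they are no part of the job. What is shaped like the module but red is not meant.

How it is judged:
By the outcome, as a careful person would: the job done as asked, in the order asked, and still so for the second after the job is handed in, with the robot touching nothing.
It also fails if it takes over 51 s, if anything falls off the work surface, if the arm or the gripper's body presses on something with over 40 N, if the wrist force passes 120 N, or if a joint passes its speed limit or range.

## Working session

There is one attempt and no reset: what is moved stays moved. The work goes in short steps, Python scripts to look and compute and a shell command to move; the robot and the scene stay as the last step left them, time stands still between calls to the robot, and variables do not carry over. Pictures are saved under pics/ and viewed, at most 10 in all, crops included, and the job is handed in when it is done.

```bash
ls; mkdir -p pics; python3 - <<'E'
from cell import robot
import cv2,numpy as np
for n in("top","scene"):
    c=robot.read_camera(n); cv2.imwrite(f"pics/{n}0.png",c["image"][:,:,::-1]); np.savez(f"pics/{n}0.npz",**c)
    print(n,c["fx"],c["fy"],c["cx"],c["cy"],c["k1"],np.round(c["pose"],3).tolist())
o=robot.observe(); print(o)
E
```

```text
pics
top 360.2629608526924 360.2629608526924 260.1861332696175 193.2459979699646 -0.07944317863213511 [[-0.007, -0.981, 0.195, 0.411], [-1.0, 0.01, 0.015, -0.045], [-0.016, -0.195, -0.981, 0.908], [0.0, 0.0, 0.0, 1.0]]
scene 386.8362943660948 386.8362943660948 258.9856835037296 188.85301195854882 -0.07964677884656575 [[-0.708, -0.386, 0.592, 0.074], [-0.706, 0.397, -0.586, 0.447], [-0.009, -0.833, -0.554, 0.533], [0.0, 0.0, 0.0, 1.0]]
{'time': 0.1, 'qpos': array([ 1.13797945e+00,  3.42661925e-01,  1.52489289e+00,  9.28507560e-06,
        1.27540226e+00, -1.45987750e-01]), 'qvel': array([ 6.84028030e-04, -3.08884025e-03, -1.24452388e-03, -8.15062538e-05,
        8.98080651e-04,  1.11201665e-03]), 'joint_efforts': array([ 5.22783830e-04, -4.31995833e+01, -2.44692171e+01,  7.18765939e-02,
        5.26639796e-02, -3.40274232e-05]), 'tool_pos': array([0.1484535 , 0.50345882, 0.40411967]), 'tool_rot': array([-3.14024404e+00, -2.07266741e-04,  2.85476068e+00]), 'contact_force': array([0.61013182, 0.407998  , 0.60009538]), 'torque': array([ 0.03587202, -0.05723944,  0.04296943]), 'grip_force': 0.0, 'opening': 0.0917456699383966}
```

View pics/top0.png

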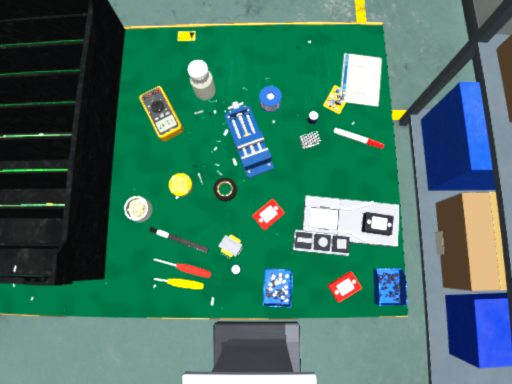

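View pics/scene0.png

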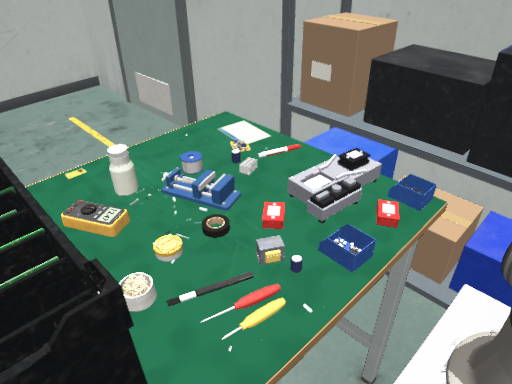

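The top view shows the fixture at columns 295-400, rows 195-255. The black module is at about (378,223), the socket at about (323,217), and the keys run along row 242. I'll zoom in there.

```bash
cat > h.py <<'E'
import numpy as np,cv2
from scipy.spatial.transform import Rotation as Ro
def ray(c,u,v):
    x=np.array([(u-c["cx"])/c["fx"],(v-c["cy"])/c["fy"]],float); y=x.copy()
    for _ in range(20): y=x/(1+c["k1"]*(y@y))
    p=np.array(c["pose"]); return p[:3,3],p[:3,:3]@np.r_[y,1]
def onz(c,u,v,z):
    o,d=ray(c,u,v); return o+d*(z-o[2])/d[2]
def proj(c,P):
    p=np.array(c["pose"]); q=p[:3,:3].T@(np.asarray(P)-p[:3,3]); s=q[:2]/q[2]; s=s*(1+c["k1"]*(s@s))
    return np.array([c["fx"]*s[0]+c["cx"],c["fy"]*s[1]+c["cy"]])
E
python3 - <<'E'
import cv2,numpy as np
from h import *
i=cv2.imread("pics/top0.png")[185:265,285:410]; cv2.imwrite("pics/crop0.png",cv2.resize(i,None,fx=6,fy=6,interpolation=cv2.INTER_CUBIC))
c=np.load("pics/top0.npz")
for u,v,z in((378,223,.07),(323,217,.045),(323,242,.05)): print(onz(c,u,v,z))
E
```

```text
[ 0.50378406 -0.30791611  0.07      ]
[ 0.52265511 -0.18304623  0.045     ]
[ 0.46238569 -0.1799931   0.05      ]
```

View pics/crop0.png

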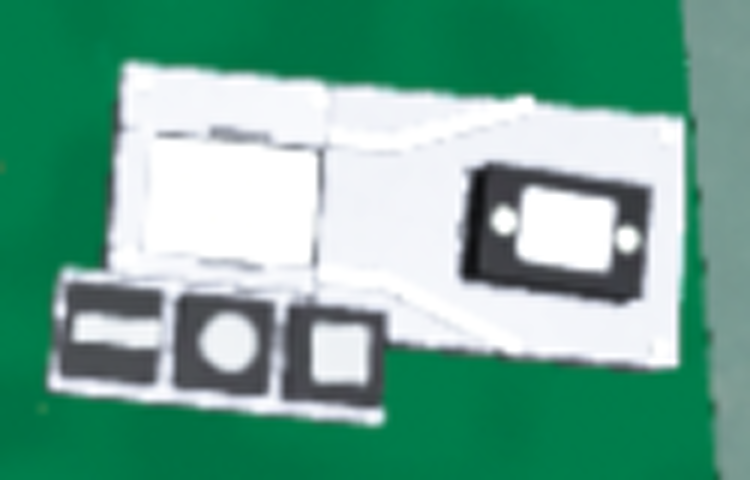

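The crop shows the key order from the loading end as square, round, bar. The module is at the loading end (crop ~(565,232)) and the socket at ~(237,200). Next I'll measure the masks.

```bash
python3 - <<'E'
import cv2,numpy as np
from h import *
c=np.load("pics/top0.npz"); s=np.load("pics/scene0.npz")
g=cv2.cvtColor(c["image"],cv2.COLOR_RGB2HSV); v=g[:,:,2]
m=np.zeros(v.shape,np.uint8); m[190:260,290:402]=(v<110)[190:260,290:402]&(g[:,:,1]<110)[190:260,290:402]
n,l,st,ce=cv2.connectedComponentsWithStats(m)
for k in range(1,n):
    if st[k,4]>80:
        p=np.argwhere(l==k)[:,::-1].astype(np.float32); r=cv2.minAreaRect(p); print(st[k],r)
        for z in (.042,.054): print("  ",onz(c,*r[0],z).round(4))
# deck corners
for h in (.04,.046,.052):
    P=[onz(c,285+x/6,185+y/6,h) for x,y in((122,62),(686,117),(678,366))]
    print(h,np.round(P,4).tolist(),"len",np.linalg.norm(P[1]-P[0]),np.linalg.norm(P[1]-P[2]),"yaw",np.degrees(np.arctan2(*(P[0]-P[1])[:2])))
    print([proj(s,p).round(1).tolist() for p in P])
i=cv2.imread("pics/scene0.png")[140:225,280:440]; cv2.imwrite("pics/crop1.png",cv2.resize(i,None,fx=5,fy=5,interpolation=cv2.INTER_CUBIC))
E
```

```text
[362 212  31  23 322] ((377.1399841308594, 223.52000427246094), (30.122751235961914, 19.657569885253906), 8.130102157592773)
   [ 0.5057 -0.3145  0.042 ]
   [ 0.5043 -0.3108  0.054 ]
[294 232  18  17 163] ((302.3415832519531, 240.0841827392578), (16.61712074279785, 15.02506160736084), 5.710593223571777)
   [ 0.468 -0.132  0.042]
   [ 0.4672 -0.1308  0.054 ]
[314 234  16  17 152] ((321.5891418457031, 242.10890197753906), (15.721588134765625, 15.224069595336914), 5.710592269897461)
   [ 0.4626 -0.1779  0.042 ]
   [ 0.4619 -0.176   0.054 ]
[332 236  19  17 147] ((341.0450439453125, 244.00411987304688), (17.473398208618164, 15.391075134277344), 5.19442892074585)
   [ 0.4576 -0.2243  0.042 ]
   [ 0.4569 -0.2218  0.054 ]
0.04 [[0.5772, -0.1426, 0.04], [0.552, -0.3735, 0.04], [0.4509, -0.3625, 0.04]] len 0.23234463750028408 0.1016788565925801 yaw 6.235217935919863
[[286.3, 181.4], [350.2, 151.9], [381.4, 166.6]]
0.046 [[0.5761, -0.1419, 0.046], [0.551, -0.3713, 0.046], [0.4506, -0.3603, 0.046]] len 0.2307390727104698 0.10097622797256978 yaw 6.235217935919853
[[286.6, 179.6], [350.3, 150.3], [381.4, 164.9]]
0.052 [[0.5749, -0.1412, 0.052], [0.55, -0.369, 0.052], [0.4504, -0.3581, 0.052]] len 0.22913350792065545 0.10027359935255936 yaw 6.2352179359198745
[[286.8, 177.7], [350.4, 148.7], [381.4, 163.2]]
```

View pics/crop1.png

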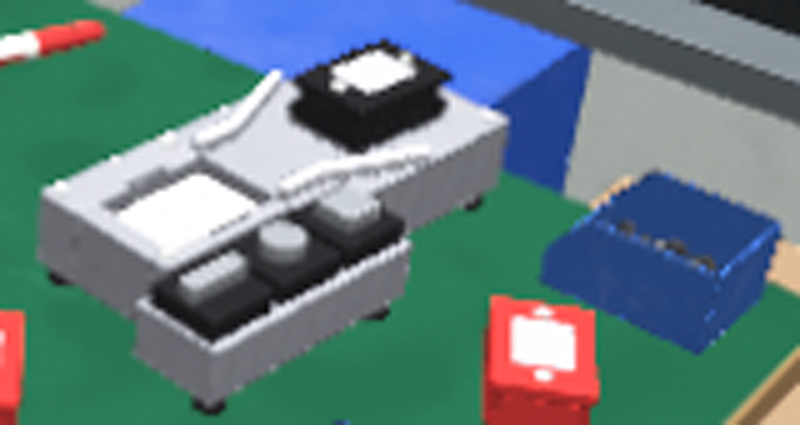

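Corner lengths and the scene view agree on a deck height of about 0.048. The socket is at about (0.520,-0.185), yaw -6.2°, and the module is near local (-0.004,-0.122). Moving to above the loading end.

Careful with the scale: shifts go in shares of 300 mm and turns go in shares of 180 degrees. That gives: -0.0308 m / 0.3 = -0.1027, -0.0242 m / 0.3 = -0.0807.

```bash
echo '[[[-0.1027,-0.0807,0],[0,0,0]],[[-0.1027,-0.0807,0],[0,0,0]],[[-0.1027,-0.0807,0],[0,0,0]],[[-0.1027,-0.0807,0],[0,0,0]],[[-0.1027,-0.0807,0],[0,0,0]],[[-0.1027,-0.0807,0],[0,0,0]]]' | python3 -m pendant 0 20 && echo '[[[-0.1027,-0.0807,0],[0,0,0]],[[-0.1027,-0.0807,0],[0,0,0]],[[-0.1027,-0.0807,0],[0,0,0]],[[-0.1027,-0.0807,0],[0,0,0]],[[-0.1027,-0.0807,0],[0,0,0]],[[-0.1027,-0.0807,0],[0,0,0]]]' | python3 -m pendant
```

```text
time: 0.6
tool_pos: [0.2851, 0.3104, 0.4045]
tool_rot: [-3.141, -0.0, 2.855]
contact_force: [0.7, 0.9, 0.2]
opening: 0.0565
grip_force: 0.0
time: 1.1
tool_pos: [0.4214, 0.1186, 0.4046]
tool_rot: [3.141, -0.0, 2.855]
contact_force: [1.7, 0.3, -0.6]
opening: 0.0161
grip_force: 0.0
```

In the tool's units: -0.0347 m / 0.3 = -0.1157, -0.0167 m / 0.3 = -0.0557.

```bash
echo '[[[-0.0557,-0.1157,0.0167],[0,0,0]],[[-0.0557,-0.1157,0.0167],[0,0,0]],[[-0.0557,-0.1157,0.0167],[0,0,0]],[[-0.0557,-0.1157,0.0167],[0,0,0]],[[-0.0557,-0.1157,0.0167],[0,0,0]],[[-0.0557,-0.1157,0.0167],[0,0,0]],[[-0.0557,-0.1157,0.0167],[0,0,0]]]' | python3 -m pendant && echo '[[[-0.0557,-0.1157,0.0167],[0,0,0]],[[-0.0557,-0.1157,0.0167],[0,0,0]],[[-0.0557,-0.1157,0.0167],[0,0,0]],[[-0.0557,-0.1157,0.0167],[0,0,0]],[[-0.0557,-0.1157,0.0167],[0,0,0]],[[-0.0557,-0.1157,0.0167],[0,0,0]]]' | python3 -m pendant && echo '[[[0,0,0],[0,0,0.0369]],[[0,0,0],[0,0,0.0369]],[[0,0,0],[0,0,0.0369]],[[0,0,0],[0,0,0.0369]],[[0,0,0],[0,0,0.0369]],[[0,0,0],[0,0,0.0369]]]' | python3 -m pendant && echo '[[[0,0,0],[0,0,0.0369]],[[0,0,0],[0,0,0.0369]],[[0,0,0],[0,0,0.0369]],[[0,0,0],[0,0,0.0369]],[[0,0,0],[0,0,0.0369]],[[0,0,0],[0,0,0.0369]]]' | python3 -m pendant
python3 - <<'E'
from cell import robot
import cv2,numpy as np
for n in("wrist","top"):
    c=robot.read_camera(n); cv2.imwrite(f"pics/{n}1.png",c["image"][:,:,::-1]); np.savez(f"pics/{n}1.npz",**c)
E
```

```text
time: 1.68
tool_pos: [0.464, -0.1475, 0.3692]
tool_rot: [3.141, -0.0, 2.855]
contact_force: [0.8, -0.3, -0.1]
opening: 0.0005
grip_force: 0.0
time: 2.18
tool_pos: [0.5013, -0.3755, 0.3389]
tool_rot: [3.141, -0.001, 2.855]
contact_force: [0.5, -0.6, -0.7]
opening: 0.0006
grip_force: 0.0
time: 2.68
tool_pos: [0.5014, -0.3736, 0.339]
tool_rot: [-3.141, -0.001, 2.153]
contact_force: [-0.2, -0.8, 0.0]
opening: 0.0004
grip_force: 0.0
time: 3.18
tool_pos: [0.5014, -0.3735, 0.3391]
tool_rot: [-3.141, -0.001, 1.457]
contact_force: [0.6, 0.0, 0.1]
opening: 0.0007
grip_force: 0.0
```

View pics/wrist1.png

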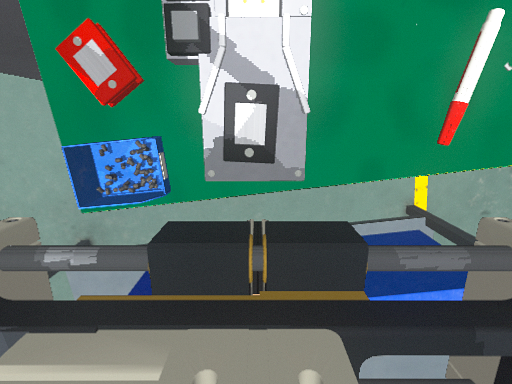

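The wrist view shows the module's top centred at ~(251,123). The deck's loading end is at row 181, columns 203-305, and the rails close in ahead. The fingers are centred at column 258. Next I'll refine the module pose with rays.

```bash
python3 - <<'E'
import cv2,numpy as np
from h import *
c=np.load("pics/wrist1.npz"); t=np.load("pics/top0.npz")
S=np.array([.5203,-.1847]); ey=np.array([.1086,.9941]); ex=np.array([.9941,-.1086])
loc=lambda P:np.round([(P[:2]-S)@ex,(P[:2]-S)@ey],4)
g=cv2.cvtColor(c["image"],cv2.COLOR_RGB2HSV); m=np.zeros(g.shape[:2],np.uint8)
m[75:170,215:290]=(g[75:170,215:290,2]<80)
n,l,st,ce=cv2.connectedComponentsWithStats(m); k=1+np.argmax(st[1:,4])
r=cv2.minAreaRect(np.argwhere(l==k)[:,::-1].astype(np.float32)); print(st[k],r)
print("module corners",[loc(onz(c,*p,.074)).tolist() for p in cv2.boxPoints(r)],loc(onz(c,*r[0],.074)))
for p in((203,181),(306,181)):print("deck corner",loc(onz(c,*p,.048)))
# height from the deck end corners, wrist vs top0
for (a,b) in (((203,181),(285+678/6,185+366/6)),((306,181),(285+686/6,185+117/6))):
    o1,d1=ray(c,*a);o2,d2=ray(t,*b)
    s=np.linalg.lstsq(np.c_[d1,-d2],o2-o1,rcond=None)[0]; print((o1+d1*s[0]+o2+d2*s[1])/2,np.linalg.norm(o1+d1*s[0]-o2-d2*s[1]))
E
```

```text
[ 223   95   55   69 1296] ((249.72848510742188, 127.81602478027344), (52.449832916259766, 68.21157836914062), 2.7927021980285645)
module corners [[-0.0301, -0.1544], [-0.0251, -0.0967], [0.0193, -0.0989], [0.0171, -0.1569]] [-0.0047 -0.1258]
deck corner [-0.0534 -0.1787]
deck corner [ 0.0511 -0.1792]
[ 0.45025917 -0.35463121  0.06021499] 0.0010856583493672424
[ 0.54874557 -0.36476676  0.0631988 ] 0.0010264376758012512
```

In the tool's units: 0.025 m / 0.3 = 0.0833, 0.019 m / 0.3 = 0.0633.

```bash
echo '[[[0.0633,-0.01,0],[0,0,0]],[[0,0,0.0833],[0,0,0]],[[0,0,0.0833],[0,0,0]],[[0,0,0.0833],[0,0,0]],[[0,0,0.0667],[0,0,0]],[[0,0,0.0233],[0,0,0]],[[0,0,0],[0,0,0]]]' | python3 -m pendant && echo '[[[0,0,0.0067],[0,0,0]],[[0,0,0],[0,0,0]]]' | python3 -m pendant && echo '[[[0,0,0.0067],[0,0,0]],[[0,0,0],[0,0,0]]]' | python3 -m pendant
```

```text
time: 3.87
tool_pos: [0.5001, -0.354, 0.2356]
tool_rot: [-3.138, -0.003, 1.465]
contact_force: [-0.2, 1.3, 0.3]
opening: 0.0007
grip_force: 0.0
time: 4.03
tool_pos: [0.5009, -0.3547, 0.2368]
tool_rot: [3.14, 0.001, 1.464]
contact_force: [0.3, 0.5, 0.0]
opening: 0.0002
grip_force: 0.0
time: 4.2
tool_pos: [0.5007, -0.3545, 0.2345]
tool_rot: [3.14, 0.001, 1.463]
contact_force: [0.2, 0.1, -0.8]
opening: 0.0006
grip_force: 0.0
```

In the tool's units: 0.002 m / 0.3 = 0.0067.

```bash
for i in 1; do :; done; echo '[[[0,0,0.0067],[0,0,0]],[[0,0,0],[0,0,0]]]' | python3 -m pendant && echo '[[[0,0,0.005],[0,0,0]],[[0,0,0],[0,0,0]]]' | python3 -m pendant | egrep 'pos|force' && echo '[[[0,0,0.005],[0,0,0]],[[0,0,0],[0,0,0]]]' | python3 -m pendant | egrep 'pos|force'
```

```text
time: 4.37
tool_pos: [0.5005, -0.3544, 0.2318]
tool_rot: [3.141, 0.0, 1.463]
contact_force: [0.5, -0.5, -0.0]
opening: 0.0002
grip_force: 0.0
tool_pos: [0.5005, -0.3544, 0.23]
contact_force: [0.3, -0.2, 0.0]
grip_force: 0.0
tool_pos: [0.5006, -0.3544, 0.2295]
contact_force: [-2.0, 1.3, 5.6]
grip_force: 3.1
```

Deck contact comes at TCP z≈0.2297, so the deck is at ~0.0517 and the socket at ~(0.520,-0.184). I'll lift 7 mm and slide.

In the tool's units: 0.008 m / 0.3 = 0.0267, 0.006 m / 0.3 = 0.02.

```bash
echo '[[[0,0,-0.0133],[0,0,0]],[[0,0,-0.0133],[0,0,0]],[[0.02,0,0],[0,0,0]],[[0.02,0,0],[0,0,0]],[[0.0267,0,0],[0,0,0]],[[0.0267,0,0],[0,0,0]],[[0.0267,0,0],[0,0,0]],[[0.0267,0,0],[0,0,0]]]' | python3 -m pendant | egrep 'pos|force|rot' && echo '[[[0.0267,0,0],[0,0,0]],[[0.0267,0,0],[0,0,0]],[[0.0267,0,0],[0,0,0]],[[0.0267,0,0],[0,0,0]],[[0.02,0,0],[0,0,0]],[[0,0,0],[0,0,0]]]' | python3 -m pendant
python3 - <<'E'
from cell import robot
import cv2,numpy as np
n="wrist"
c=robot.read_camera(n); cv2.imwrite(f"pics/{n}2.png",c["image"][:,:,::-1]); np.savez(f"pics/{n}2.npz",**c)
E
```

```text
tool_pos: [0.5058, -0.3102, 0.2372]
tool_rot: [3.139, 0.001, 1.463]
contact_force: [0.4, -0.9, -0.3]
grip_force: 0.5
time: 5.87
tool_pos: [0.5094, -0.2713, 0.2365]
tool_rot: [-3.14, -0.001, 1.464]
contact_force: [0.5, 0.1, 0.3]
opening: 0.0005
grip_force: 0.0
```

View pics/wrist2.png

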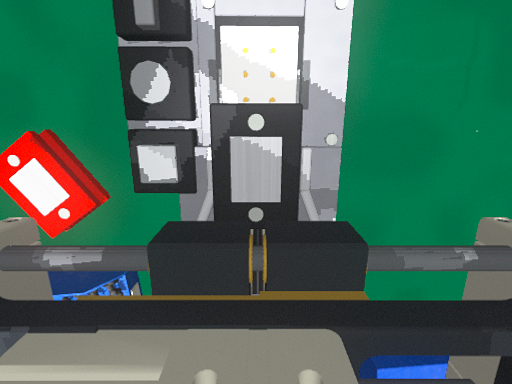

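The module is straight between the rails, with its nose over the socket edge at row ~104. Pushing on.

In the tool's units: 0.005 m / 0.3 = 0.0167.

```bash
echo '[[[0.0167,0,0],[0,0,0]],[[0.0167,0,0],[0,0,0]],[[0.0167,0,0],[0,0,0]],[[0.0167,0,0],[0,0,0]],[[0.0167,0,0],[0,0,0]],[[0.0167,0,0],[0,0,0]],[[0.0167,0,0],[0,0,0]],[[0,0,0],[0,0,0]]]' | python3 -m pendant | egrep 'pos|force|rot' && echo '[[[0.0133,0,0],[0,0,0]],[[0.01,0,0],[0,0,0]],[[0,0,0],[0,0,0]]]' | python3 -m pendant
python3 - <<'E'
from cell import robot
import cv2,numpy as np
a=[]
for n in("wrist","scene"):
    c=robot.read_camera(n); a.append(c["image"][:,:,::-1])
a[1]=cv2.resize(a[1][130:230,270:403],(512,384),interpolation=cv2.INTER_CUBIC)
cv2.imwrite("pics/both3.png",cv2.resize(np.hstack(a),(800,300)))
E
```

```text
tool_pos: [0.5132, -0.2369, 0.2365]
tool_rot: [-3.141, -0.001, 1.464]
contact_force: [0.4, 0.1, -0.1]
grip_force: 0.0
time: 6.83
tool_pos: [0.5139, -0.2306, 0.2366]
tool_rot: [-3.141, -0.0, 1.463]
contact_force: [0.5, 0.2, 0.5]
opening: 0.0007
grip_force: 0.0
```

View pics/both3.png

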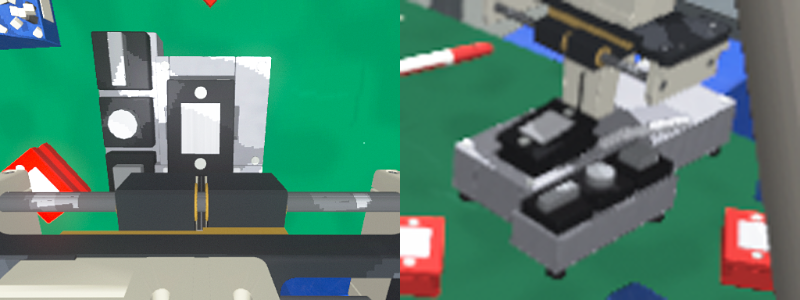

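The module's nose has tipped into the socket and its heel is about 3 mm short, so I'll push slightly further.

In the tool's units: 0.002 m / 0.3 = 0.0067, 0.001 m / 0.3 = 0.0033.

```bash
echo '[[[0.0067,0,0],[0,0,0]],[[0.0033,0,0],[0,0,0]],[[0,0,0],[0,0,0]]]' | python3 -m pendant | egrep 'pos|force' ; echo '[[[0.0033,0,0],[0,0,0]],[[0,0,0],[0,0,0]]]' | python3 -m pendant | egrep 'pos|force';  echo '[[[0.0033,0,0],[0,0,0]],[[0,0,0],[0,0,0]]]' | python3 -m pendant | egrep 'pos|force'
```

```text
tool_pos: [0.5142, -0.228, 0.2367]
contact_force: [0.5, -0.5, 0.2]
grip_force: 0.0
tool_pos: [0.5143, -0.2271, 0.2367]
contact_force: [-0.2, -0.1, -0.3]
grip_force: 0.0
tool_pos: [0.5145, -0.2261, 0.2367]
contact_force: [0.0, 0.3, 0.5]
grip_force: 0.1
```

In the tool's units: -0.03 m / 0.3 = -0.1, -0.02 m / 0.3 = -0.0667.

```bash
echo '[[[-0.01,0,0],[0,0,0]],[[0,0,-0.0667],[0,0,0]],[[0,0,-0.1],[0,0,0]],[[0,0,-0.0667],[0,0,0]],[[0,0,0],[0,0,0]]]' | python3 -m pendant | egrep 'pos|force'
python3 - <<'E'
from cell import robot
import cv2,numpy as np
a=[]
for n in("wrist","scene"):
    c=robot.read_camera(n); a.append(c["image"][:,:,::-1])
a[1]=cv2.resize(a[1][130:230,270:403],(512,384),interpolation=cv2.INTER_CUBIC)
a[0]=cv2.resize(a[0][20:212,110:366],(512,384),interpolation=cv2.INTER_CUBIC)
cv2.imwrite("pics/both4.png",cv2.resize(np.hstack(a),(800,300)))
E
```

```text
tool_pos: [0.5151, -0.2299, 0.3111]
contact_force: [0.5, -0.4, -0.7]
grip_force: 0.0
```

View pics/both4.png

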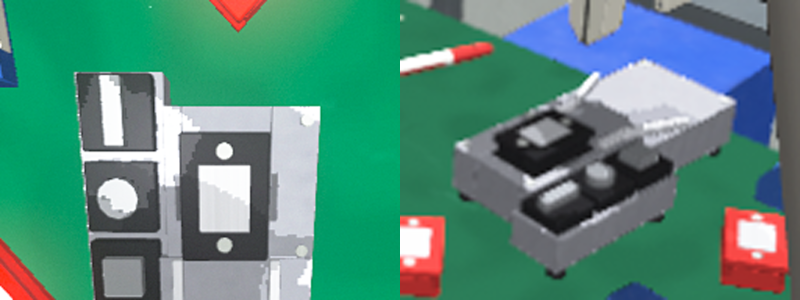

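The module now lies in the socket, proud and looking level. I'll press at its centre.

In the tool's units: 0.0228 m / 0.3 = 0.076, 0.02 m / 0.3 = 0.0667.

```bash
echo '[[[0.076,0,0],[0,0,0]],[[0.076,0,0],[0,0,0]],[[0,0,0.0667],[0,0,0]],[[0,0,0.0667],[0,0,0]],[[0,0,0.05],[0,0,0]],[[0,0,0.02],[0,0,0]],[[0,0,0],[0,0,0]]]' | python3 -m pendant | egrep 'pos|force'; for k in 1 2; do :; done; echo '[[[0,0,0.01],[0,0,0]],[[0,0,0.01],[0,0,0]],[[0,0,0],[0,0,0]]]' | python3 -m pendant | egrep 'pos|force';  echo '[[[0,0,0.01],[0,0,0]],[[0,0,0.01],[0,0,0]],[[0,0,0],[0,0,0]]]' | python3 -m pendant | egrep 'pos|force'
```

```text
tool_pos: [0.5184, -0.1833, 0.2439]
contact_force: [-3.2, 3.3, 6.5]
grip_force: 3.0
tool_pos: [0.5187, -0.1836, 0.2401]
contact_force: [-4.5, 2.5, 7.2]
grip_force: 3.7
tool_pos: [0.5188, -0.1837, 0.2344]
contact_force: [-2.2, 1.7, 6.4]
grip_force: 3.6
```

In the tool's units: 0.002 m / 0.3 = 0.0067, 0.001 m / 0.3 = 0.0033.

```bash
echo '[[[0,0,0.0067],[0,0,0]],[[0,0,0.0033],[0,0,0]],[[0,0,0],[0,0,0]]]' | python3 -m pendant | egrep 'pos|force'; echo '[[[0,0,0.0033],[0,0,0]],[[0,0,0],[0,0,0]]]' | python3 -m pendant | egrep 'pos|force';  echo '[[[0,0,0.0033],[0,0,0]],[[0,0,0],[0,0,0]]]' | python3 -m pendant | egrep 'pos|force'
```

```text
tool_pos: [0.5188, -0.1837, 0.2317]
contact_force: [-3.3, 3.1, 8.3]
grip_force: 4.5
tool_pos: [0.5188, -0.1837, 0.2308]
contact_force: [-3.7, 3.4, 8.9]
grip_force: 5.0
tool_pos: [0.5188, -0.1836, 0.2299]
contact_force: [-3.3, 3.7, 10.6]
grip_force: 5.3
```

In the tool's units: 0.0006 m / 0.3 = 0.002.

```bash
for i in a; do echo '[[[0,0,0.002],[0,0,0]],[[0,0,0],[0,0,0]]]' | python3 -m pendant | egrep 'pos|t_force'; done; echo '[[[0,0,0.002],[0,0,0]],[[0,0,0],[0,0,0]]]' | python3 -m pendant | egrep 'pos|t_force'
```

```text
tool_pos: [0.5188, -0.1837, 0.2292]
contact_force: [-3.0, 2.5, 10.6]
tool_pos: [0.5188, -0.1837, 0.2286]
contact_force: [-2.7, 3.6, 10.5]
```

In the tool's units: 0.0004 m / 0.3 = 0.0013.

```bash
echo '[[[0,0,0.0013],[0,0,0]],[[0,0,0],[0,0,0]]]' | python3 -m pendant | egrep 'pos|t_force'; echo '[[[0,0,-0.01],[0,0,0]],[[0,0,0],[0,0,0]]]' | python3 -m pendant | egrep 'pos|t_force'; echo '[[[0,0,-0.0067],[0,0,0]],[[0,0,0],[0,0,0]]]' | python3 -m pendant | egrep 'pos|t_force'
```

```text
tool_pos: [0.5188, -0.1836, 0.2282]
contact_force: [-2.8, 2.6, 11.0]
tool_pos: [0.5192, -0.184, 0.2309]
contact_force: [0.5, 0.2, 0.8]
tool_pos: [0.5191, -0.1839, 0.2322]
contact_force: [0.6, -0.7, -0.2]
```

The contact force vanished once I lifted clear, so the module latched. I'll raise, move over the round key and check the picture.

In the tool's units: -0.029 m / 0.3 = -0.0967, -0.025 m / 0.3 = -0.0833.

```bash
echo '[[[0,0,-0.0833],[0,0,0]],[[0,-0.0967,0],[0,0,0]],[[0,-0.0967,0],[0,0,0]],[[0,0,0],[0,0,0]]]' | python3 -m pendant | egrep 'pos|t_force'
python3 - <<'E'
from cell import robot
import cv2,numpy as np
from h import *
a=[]
for n in("top","scene"):
    c=robot.read_camera(n); a.append(c["image"][:,:,::-1])
    print(n,[proj(c,p).round(0) for p in([.462,-.177,.062],[.52,-.184,.052])])
a[1]=cv2.resize(a[1][130:230,270:403],(512,384),interpolation=cv2.INTER_CUBIC)
a[0]=cv2.resize(a[0][180:276,280:408],(512,384),interpolation=cv2.INTER_CUBIC)
cv2.imwrite("pics/both5.png",cv2.resize(np.hstack(a),(800,300)))
E
```

```text
tool_pos: [0.4572, -0.1763, 0.2563]
contact_force: [0.2, 0.1, -1.0]
top [array([323., 242.]), array([324., 218.])]
scene [array([336., 187.]), array([317., 179.])]
```

View pics/both5.png

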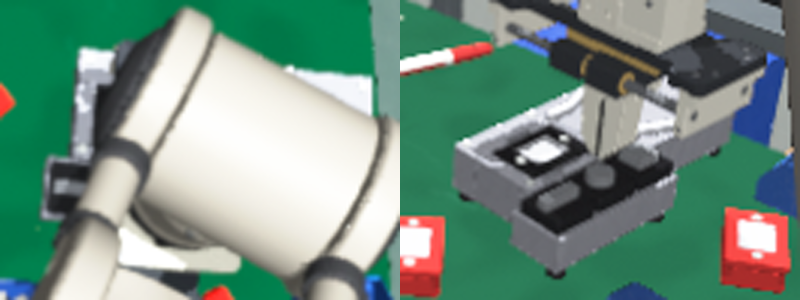

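The module lies flush, and the fingertips sit right above the round key. Pressing it.

In the tool's units: 0.008 m / 0.3 = 0.0267, 0.007 m / 0.3 = 0.0233.

```bash
echo '[[[0,0.0067,0.0267],[0,0,0]],[[0,0,0.0233],[0,0,0]],[[0,0,0],[0,0,0]]]' | python3 -m pendant | egrep 'pos|t_force'; echo '[[[0,0,0.01],[0,0,0]],[[0,0,0.01],[0,0,0]],[[0,0,0],[0,0,0]]]' | python3 -m pendant | egrep 'pos|t_force'; echo '[[[0,0,0.0033],[0,0,0]],[[0,0,0],[0,0,0]]]' | python3 -m pendant | egrep 'pos|t_force'
```

```text
tool_pos: [0.4637, -0.1777, 0.2403]
contact_force: [-0.8, -0.2, 0.2]
tool_pos: [0.4636, -0.1777, 0.2357]
contact_force: [-1.5, 1.1, 4.1]
tool_pos: [0.4635, -0.1777, 0.2353]
contact_force: [-1.1, 1.5, 4.8]
```

In the tool's units: 0.001 m / 0.3 = 0.0033.

```bash
echo '[[[0,0,0.0033],[0,0,0]],[[0,0,0],[0,0,0]]]' | python3 -m pendant | egrep 'pos|t_force'; echo '[[[0,0,0.0033],[0,0,0]],[[0,0,0],[0,0,0]]]' | python3 -m pendant | egrep 'pos|t_force'
```

```text
tool_pos: [0.4635, -0.1777, 0.2345]
contact_force: [-0.8, 1.7, 5.2]
tool_pos: [0.4634, -0.1776, 0.2343]
contact_force: [-3.9, 3.4, 14.1]
```

The round key hit its hard stop at 14 N. Next the square one.

In the tool's units: -0.022 m / 0.3 = -0.0733, -0.01 m / 0.3 = -0.0333.

```bash
echo '[[[0,0,-0.0333],[0,0,0]],[[0,0,-0.0333],[0,0,0]],[[-0.0733,0,0],[0,0,0]],[[-0.0733,0,0],[0,0,0]],[[0,0,0],[0,0,0]],[[0,0,0.0233],[0,0,0]],[[0,0,0.02],[0,0,0]],[[0,0,0],[0,0,0]]]' | python3 -m pendant | egrep 'pos|t_force'; echo '[[[0,0,0.01],[0,0,0]],[[0,0,0.01],[0,0,0]],[[0,0,0],[0,0,0]]]' | python3 -m pendant | egrep 'pos|t_force'; echo '[[[0,0,0.0033],[0,0,0]],[[0,0,0],[0,0,0]]]' | python3 -m pendant | egrep 'pos|t_force'
```

```text
tool_pos: [0.4584, -0.2209, 0.2389]
contact_force: [-1.9, -1.4, 2.4]
tool_pos: [0.4584, -0.2209, 0.2345]
contact_force: [-3.1, 0.4, 6.1]
tool_pos: [0.4584, -0.2209, 0.2343]
contact_force: [-5.9, 2.1, 16.4]
```

The square key is at its stop. Now the bar, 88 mm along.

In the tool's units: 0.03 m / 0.3 = 0.1, 0.028 m / 0.3 = 0.0933.

```bash
echo '[[[0,0,-0.0333],[0,0,0]],[[0,0,-0.0333],[0,0,0]],[[0.1,0,0],[0,0,0]],[[0.1,0,0],[0,0,0]],[[0.0933,0,0],[0,0,0]],[[0,0,0],[0,0,0]],[[0,0,0.0233],[0,0,0]],[[0,0,0.02],[0,0,0]]]' | python3 -m pendant | egrep 'pos|t_force'; echo '[[[0,0,0.01],[0,0,0]],[[0,0,0.01],[0,0,0]],[[0,0,0],[0,0,0]]]' | python3 -m pendant | egrep 'pos|t_force'; echo '[[[0,0,0.0033],[0,0,0]],[[0,0,0],[0,0,0]]]' | python3 -m pendant | egrep 'pos|t_force'
```

```text
tool_pos: [0.4684, -0.1341, 0.2399]
contact_force: [0.3, 0.1, 0.1]
tool_pos: [0.4682, -0.1346, 0.2344]
contact_force: [0.1, 3.1, 6.2]
tool_pos: [0.4681, -0.1345, 0.2343]
contact_force: [-2.8, 5.3, 17.1]
```

All three keys reached their stops. I'll retreat and check.

In the tool's units: -0.03 m / 0.3 = -0.1, -0.02 m / 0.3 = -0.0667.

```bash
echo '[[[0,0,-0.0667],[0,0,0]],[[0,0,-0.1],[0,0,0]],[[-0.0667,0,-0.1],[0,0,0]],[[-0.1,-0.0667,-0.0667],[0,0,0]],[[-0.1,-0.0667,0],[0,0,0]],[[-0.1,0,0],[0,0,0]],[[0,0,0],[0,0,0]]]' | python3 -m pendant | egrep 'time|pos|t_force'
python3 - <<'E'
from cell import robot
import cv2,numpy as np
a=[]
for n in("wrist","scene"):
    c=robot.read_camera(n); a.append(c["image"][:,:,::-1])
a[1]=cv2.resize(a[1][130:230,270:403],(512,384),interpolation=cv2.INTER_CUBIC)
cv2.imwrite("pics/both6.png",cv2.resize(np.hstack(a),(800,300)))
E
```

```text
time: 14.72
tool_pos: [0.4152, -0.2438, 0.3334]
contact_force: [0.8, -0.5, 0.3]
```

View pics/both6.png

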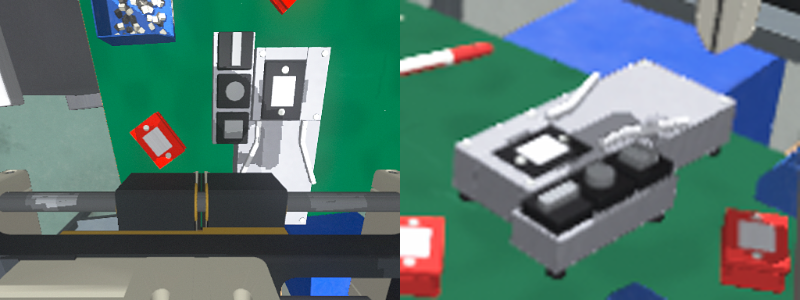

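The module sits flush in the socket, the keys are back up, and the robot is clear of everything.

```bash
python3 -c "
from cell import robot
print(robot.hand_in())"
```

```text
the job is handed in; nothing more can be done
None
```

The relay module was slid into the socket and pressed in at about 11 N. It released cleanly and the last picture shows it flush with the deck. The round, square and bar keys were then each pressed to the stop in that order, and the job was handed in at about 15 s; no verdict was returned.

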